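Try two sleeves on the bore gauge and store the one that fits

ROBOT

A 6-joint arm with a two-finger parallel gripper is mounted at the origin on the work surface. World frame = base frame: x ahead of the robot, y to its left, z up, the work surface at z = 0. Lengths are in m, angles in rad, forces in N, time in s.
With the tool pointing down it reaches from about 0.25 to 0.775 m from the base axis. Payload 4 kg.
Tool frame: the origin (TCP) lies between the finger pads; the fingertips stand ctrl.tip_extent ahead of it and the grasp point (between the pads) lies 11 mm behind it (ctrl.tip_extent is the distance from the TCP to the fingertips, in m); z points along the fingers, y is the line along which they close (so a half turn about z gives the same grasp; the last joint's range is limited). The gripper opens to 85 mm and grips with 20 to 120 N. Pads are 22 mm wide; open, the fingers measure 114 mm over their backs; the gripper's body (76 mm by 85 mm) begins 54 mm behind the grasp point. The pads swing forward as they close: fully open they stand 13 mm farther back than shut.
Start: joints at [-1.426, 0.087, 1.371, -0, 1.684, -0.103], TCP at [0.135, -0.533, 0.239] pointing down, gripper open.
Joint ranges: [-3.1, 3.1], [-0.76, 2.03], [0.27, 2.55], [-1.08, 4.22], [0.17, 2.65], [-2.57, 2.57]. Speed limits (rad/s): [2.79, 2.79, 3.14, 3.14, 3.14, 3.14].

INTERFACE

Orientations are given as a rotation vector (axis times angle).
In Python, from rig import ctrl gives the robot as it stands. The module is installed in compiled form; this text tells all that it offers.
- The arm moves only by the shell command python3 -m jog 'ROWS' [FORCE]. ROWS is text: rows parted by semicolons, each of 5 numbers parted by spaces: the opening in per cent of the stroke, from 0 (shut) to 100 (fully open), then the shift along the world's x, y, z in mm, then the turn about the world's z in rad. In form: jaw dx dy dz spin; .... A call has 1 to 12 rows; each row is the pose to reach, as a shift and turn from the pose commanded when the call began; what a row does not reach only later rows make up. A row lasts 1/8 s, in which the tool goes at most 62.5 mm and 10.7 degrees, less where a joint would pass 70% of its speed; a pose out of reach is approached as far as the arm can. A call with a gripper value outside its range is refused whole. The fingers move at their own pace and stop on an object; FORCE is the grip in N (left out, the last holds). Time passes only in rows, so rows that repeat a pose let the fingers close. It gives the time, the measured TCP pose, the force, the opening and the grip force at its end, in the units of the state.
- ctrl.sense(): the state, without advancing time (a new reading comes with each control period).
- ctrl.read_camera(name): name is "side" or "top"; returns (picture, depth): 384x512x3 uint8, blue, green, red; 384x512 float32, m along the optical axis (not along the pixel's ray), 0 where there is no reading.
- ctrl.camera_params(name): a dict with "vertical_fov" (degrees; the focal length in pixels is half the picture's height over the tangent of half this angle, whatever the lens; pixels are square), "cx", "cy" (the principal point, pixels), "R" (3x3) and "t" (3): a world point X has camera coordinates R X + t. Camera axes: x right, y down, z forward; pixel columns grow to the right and rows downward; lengths in m; the calibration is good to about 2 mm. A picture is of the moment at which its call begins. camera_params takes no time and is no camera call.
- ctrl.hand_in(): hands the job in; it is judged then, once.
The state is a dict: "clock": time; "joint_positions": joint angles; "joint_velocities": joint speeds; "tau": joint torques, N m; "tcp_pos": TCP position; "orientation": TCP orientation; "ft_force": force on the tool from outside, world axes, zero at the start; "torque": the same for the moment, N m; "opening": finger opening in m; "grasp_force": force on a finger pad.
Only numpy, scipy, OpenCV 4.12 (cv2) and the standard library are available. Lean on these libraries where they do the work, as an engineer would, in place of code of your own. Each camera call takes 0.05 s, during which the arm holds its last target. There are 200 camera calls.

TASK

Try both machined sleeves on the bore gauge first: slide each along its rails onto the pin ahead of it until it will go no further, and leave it there. Then take the sleeve that went fully home off its pin, lay it down (do not drop it) on its side in the open drawer and slide the drawer fully shut. Leave the tight sleeve lying on its rails against the nose of its pin, and leave everything else on the bench as it stands.

Things in the scene. Friction and masses are not known exactly. Their poses are not given: they have to be found in the camera images.
- gauge: fixed bore gauge: green base plate 220 x 170 x 12, at its far end a block 30 thick, 62 high; two parallel lanes, each two level round rails (diameter 8, 26 apart, tops 29 above the bench) leading to a pin that stands out of the block towards the robot. Origin on the bench; x runs along the lanes to the block. Rails span x -90 to 90; block face x = 90; lanes at y = +45, -45
- pin_left (a point): centre of the nose of the left (+y) pin: brass, level, diameter 24, 40 long, blunt, its axis 45 above the bench; axes as the gauge's. A sleeve's middle reads x = -30 here when its end touches the nose, x = +10 when it is fully home against the block
- pin_right (a point): the same for the right (-y) pin
- sleeve_a: steel sleeve, outside diameter 40, length 60, about 0.34 kg, lying level on one lane of the gauge; origin at its middle on the axis (45 above the bench), x along the axis. The two look alike from outside; one has a bore wide enough for its pin (about 26.5), the other too small (about 21); which is which is not given
- sleeve_b: steel sleeve, outside diameter 40, length 60, about 0.34 kg, lying level on one lane of the gauge; origin at its middle on the axis (45 above the bench), x along the axis. The two look alike from outside; one has a bore wide enough for its pin (about 26.5), the other too small (about 21); which is which is not given
- cab_drawer0 (a joint): how far the drawer of the low white cabinet is open, in m: 0 = shut, it starts 0.12 to 0.15 open; it slides out towards the robot, along the cabinet's -x
- cab: the fixed bench cabinet, 240 deep (x) x 220 wide (y) x 100 high with one blue-fronted drawer; origin on the bench under its middle, front face (drawer shut) at x = -120
- cab_drawer0_handle (a point): middle of the drawer's steel bar handle, which lies level along the cabinet's y, 110 long, bar diameter 11, 35 in front of the drawer front, 62 above the bench; moves with the drawer; axes as the cabinet's
- drawer_floor (a point): a point on the drawer's inner floor (22 above the bench), midway across and 60 behind the inside of its front; moves with the drawer; axes as the cabinet's. The inside is 177 wide and 195 long, walls 41 high; the drawer front's top is 86 above the bench. The free opening ahead of the cabinet is about as long as the drawer is open
- piston: bystander: light-metal piston, diameter 74, 73 high, standing; origin under its middle
- gudgeon: bystander: small hollow steel pin, diameter 22, 55 high, standing between the gauge and the drawer; origin under its middle
- ring_pack: bystander: small cardboard pack with a red band, 60 x 60 x 22, lying; origin under its middle
There are look-alikes about, which are no part of the job. What is shaped like the sleeve_a but red is not meant. What is shaped like the sleeve_b but brown is not meant.

How it is judged:
By the outcome, as a careful person would: the job done as asked, in the order asked, and still so for the second after the job is handed in, with the robot touching nothing.
It also fails if it takes over 69 s, if anything falls off the work surface, if the arm or the gripper's body presses on something with over 40 N, if the wrist force passes 120 N, or if a joint passes its speed limit or range.

## Working session

There is one attempt and no reset: what is moved stays moved. The work goes in short steps, Python scripts to look and compute and a shell command to move; the robot and the scene stay as the last step left them, time stands still between calls to the robot, and variables do not carry over. Pictures are saved under pics/ and viewed, at most 10 in all, crops included, and the job is handed in when it is done.

```bash
mkdir -p pics
cat > h.py <<'E'
import numpy as np, cv2
from rig import ctrl
def cam(n):
    p=ctrl.camera_params(n); f=192/np.tan(np.radians(p['vertical_fov'])/2)
    return f,p['cx'],p['cy'],np.array(p['R']),np.array(p['t'])
def ray(n,u,v,z):
    f,cx,cy,R,t=cam(n); d=R.T@np.array([(u-cx)/f,(v-cy)/f,1]); o=-R.T@t
    return o+d*(z-o[2])/d[2]
def cloud(n,D):
    f,cx,cy,R,t=cam(n); v,u=np.mgrid[:384,:512]
    P=np.stack([(u-cx)/f*D,(v-cy)/f*D,D],-1); return (P-t)@R
def proj(n,X):
    f,cx,cy,R,t=cam(n); c=R@np.array(X)+t; return c[0]/c[2]*f+cx,c[1]/c[2]*f+cy
E
python3 - <<'E'
from h import *
for n in ('top','side'):
    I,D=ctrl.read_camera(n); np.savez(n+'0.npz',I=I,D=D); cv2.imwrite(f'pics/{n}0.png',cv2.resize(I,(800,600),interpolation=cv2.INTER_CUBIC))
    p=ctrl.camera_params(n); print(n,p['vertical_fov'],p['cx'],p['cy'],np.round(p['R'],3).tolist(),np.round(p['t'],3), (D>0).mean())
s=ctrl.sense(); print(s['clock'],s['tcp_pos'],s['orientation'],s['opening'],ctrl.tip_extent)
E
```

```text
top 44.1556234849153 257.4114855445571 197.801859964193 [[-0.103, -0.995, -0.006], [-0.968, 0.102, -0.231], [0.23, -0.018, -0.973]] [0.096 0.588 1.077] 0.9959971110026041
side 48.754940864750075 264.13498565699206 186.74106275463413 [[-0.779, -0.627, -0.011], [-0.441, 0.56, -0.701], [0.446, -0.541, -0.713]] [0.472 0.275 0.818] 0.99578857421875
0.1 [ 0.13483565 -0.5327754   0.23824565] [-3.11553154e+00 -3.88004354e-01  5.41842226e-05] 0.08535293834735129 0.008
```

View pics/top0.png

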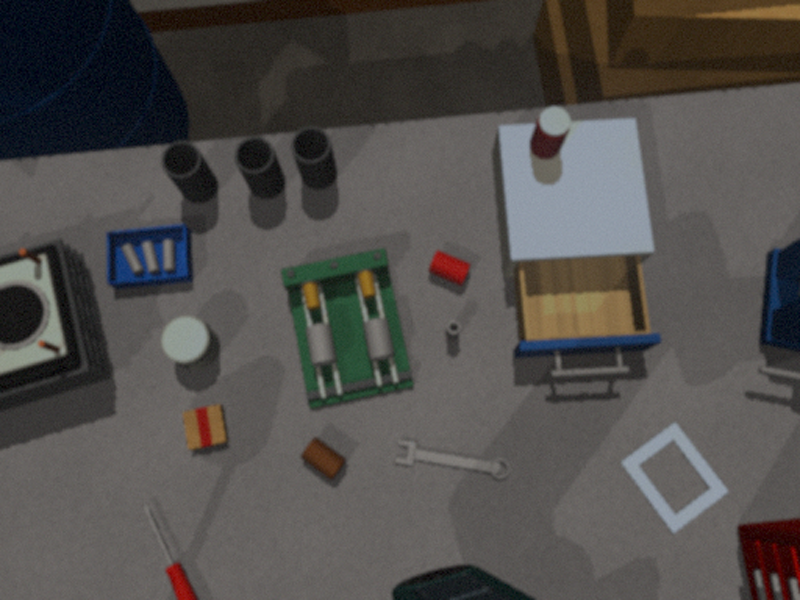

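View pics/side0.png

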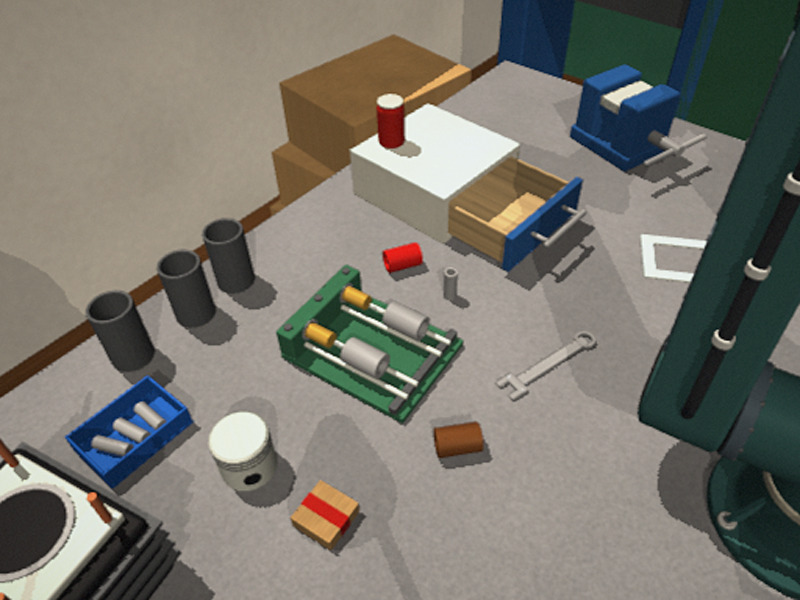

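The top view (800x600 px) shows four cylinders:
- Two grey steel sleeves on the gauge rails at (321,343) and (377,338). These are the ones meant, being grey and lying on the lanes.
- A red look-alike at (450,267), not meant.
- A brown look-alike at (324,458), not meant.

The gudgeon stands at (453,332). The drawer front is at (588,343) and the handle at (590,371).

```bash
python3 - <<'E'
from h import *
for n in ('top','side'):
    d=np.load(n+'0.npz'); I,D=d['I'],d['D']; P=cloud(n,D); H=cv2.cvtColor(I,cv2.COLOR_BGR2HSV); h,s,v=[H[...,i].astype(int) for i in range(3)]
    z=P[...,2]; print(n)
    reg=(P[...,0]>.3)&(P[...,0]<.75)&(P[...,1]>-.5)&(P[...,1]<.3)
    g=(h>50)&(h<85)&(s>90)&reg
    def rect(m,nm):
        q=P[m][:,:2]*1000
        if len(q)<8: print(nm,len(q)); return
        r=cv2.minAreaRect(q.astype(np.float32)); print(nm,len(q),np.round(r[0],1),np.round(r[1],1),round(r[2],1),'med',np.round(np.median(P[m],0)*1000,1))
    rect(g&(z>.056)&(z<.068),'blocktop'); rect(g&(z>.006)&(z<.018),'plate')
    o=(h>10)&(h<28)&(s>150)&reg&(z>.03)&(z<.065)
    nb,L,st,c=cv2.connectedComponentsWithStats(o.astype(np.uint8))
    for i in range(1,nb):
        if st[i,4]>25: rect(L==i,f'orange{c[i]}')
    gr=(s<60)&(z>.046)&(z<.075)&reg
    nb,L,st,c=cv2.connectedComponentsWithStats(gr.astype(np.uint8))
    for i in range(1,nb):
        if st[i,4]>40: rect(L==i,f'grey{c[i]}'); print(z[L==i].max())
    b=(h>100)&(h<125)&(s>120)&reg
    rect(b&(z>.08)&(z<.092),'drawerfronttop')
    w=(s<60)&(z>.094)&(z<.106)&(P[...,0]>.4)&(P[...,1]<0)&(P[...,1]>-.6)&(P[...,0]<1)
    rect(w,'cabtop')
E
python3 - <<'E'
import cv2
a=cv2.imread('pics/top0.png')[230:430,260:480]; cv2.imwrite('pics/crop0.png',cv2.resize(a,None,fx=3,fy=3,interpolation=cv2.INTER_CUBIC)[:600])
E
```

```text
top
blocktop 568 [676.1 134.1] [ 27.5 163.6] 6.0 med [675.  135.   60.8]
plate 2215 [569.6 122.8] [192.1 165.3] 6.3 med [568.2 123.7  11. ]
orange[234.42975207 181.47933884] 121 [646.3  86. ] [37.5 19.2] 7.8 med [645.9  86.2  54.2]
orange[198.912 188.56 ] 125 [636.9 174.9] [38.3 20.6] 6.5 med [637.3 174.8  54.7]
orange[206.69411765 293.14509804] 255 [382.8 178.5] [55.1 33.2] 47.9 med [383.3 178.2  36.4]
grey[322.609375 147.828125] 64 [ 705.6 -141.3] [ 1.4 88.4] 87.5 med [ 708.7 -141.2   59.4]
0.07485941054116393
grey[241.79177378 215.62210797] 389 [557.3  76.3] [60.5 39. ] 5.4 med [556.6  76.   60.6]
0.07058134889956673
grey[290.20454545 209.27272727] 44 [561.7 -42.1] [20.2 20.1] 16.9 med [560.5 -43.2  53.9]
0.05801863973759861
grey[204.97474747 219.20454545] 396 [558.1 166.5] [60.6 39.2] 6.4 med [557.2 165.5  60.9]
0.06784079458036213
grey[376.92405063 234.86392405] 316 [ 484.3 -239.7] [118.9  41. ] 87.5 med [ 471.4 -239.9   65. ]
0.07117181897878141
drawerfronttop 459 [ 510.6 -240.7] [209.2  13.5] 87.0 med [ 510.  -237.4   86.2]
cabtop 7280 [ 750.8 -365.8] [446.2 227.8] 87.3 med [ 
[... 449 characters left out ...]
1.6121673 ] 263 [ 697.  -139.1] [103.2  11.7] 1.3 med [ 693.5 -139.3   59.9]
0.07476771697074601
grey[358.98130841 144.88785047] 214 [ 482.5 -236.6] [119.4  42.6] 88.0 med [ 469.1 -230.9   65. ]
0.07104035405671331
grey[288.39285714 174.76785714] 56 [560.5 -39.4] [20.  21.9] 61.5 med [559.9 -38.8  53. ]
0.059011972488475534
grey[258.7010582  203.22751323] 378 [554.5  81. ] [60.5 36.8] 5.8 med [551.8  87.4  61.4]
0.06789372453848198
grey[232.31408776 227.09237875] 433 [555.8 171.4] [61.  37.6] 6.6 med [553.1 177.7  61.4]
0.06789495881577483
drawerfronttop 333 [ 509.9 -237.3] [211.3  15.8] 87.3 med [ 508.  -228.7   86.6]
cabtop 3305 [ 728.1 -360.9] [484.3 263.4] 76.4 med [ 736.8 -244.5   99.7]
```

View pics/crop0.png

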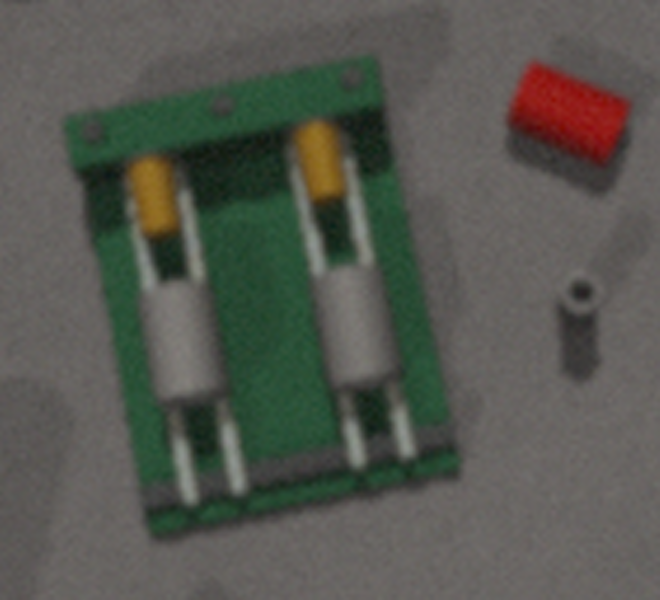

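The crop shows the two grey steel sleeves on the rails at (180,340) and (355,325), with brass pins ahead of each. The red cylinder at (570,112) is off the gauge and is not meant.

I'll push each sleeve from behind with nearly shut fingers. First I go above the rear of the right lane.

```bash
python3 -m jog '12 366 606 -88 -0.14;12 366 606 -88 -0.14;12 366 606 -88 -0.14;12 366 606 -88 -0.14;12 366 606 -88 -0.14;12 366 606 -88 -0.14;12 366 606 -88 -0.14;12 366 606 -88 -0.14;12 366 606 -88 -0.14;12 366 606 -88 -0.14;12 366 606 -88 -0.14;12 366 606 -88 -0.14' 30
python3 - <<'E'
from h import *
d=np.load('side0.npz'); P=cloud('side',d['D'])
# heights along lane near end of gauge (right lane, gauge x -110..-60) and cabinet front edge
c=np.array([579,126]);a=.1065; ex=np.array([np.cos(a),np.sin(a)]);ey=np.array([-ex[1],ex[0]])
q=P[...,:2]*1000-c; gx=q@ex; gy=q@ey
for x0 in range(-112,-60,6):
    m=(gx>x0)&(gx<x0+6)&(abs(gy+45)<20)
    print(x0,m.sum(),np.round(np.percentile(P[m][:,2],[50,98])*1000,1))
d=np.load('top0.npz'); P=cloud('top',d['D']); 
for y in (-170,-230,-290):
    m=(abs(P[...,1]*1000-y)<8)&(abs(P[...,2]-.1)<.006)&(P[...,0]<.75); print(y,P[m][:,0].min())
s=ctrl.sense(); print(s['tcp_pos'],s['orientation'],s['opening'],s['clock'],s['ft_force'])
E
```

```text
clock: 1.6
tcp_pos: [0.5012, 0.0758, 0.1499]
orientation: [-3.136, -0.175, 0.003]
ft_force: [0.2, -1.0, 0.1]
opening: 0.0102
grasp_force: 0.0
-112 55 [ 2.1 12.6]
-106 41 [11.9 14. ]
-100 66 [14.8 29.9]
-94 32 [24.6 29.5]
-88 31 [26.3 30.7]
-82 25 [27.4 30.3]
-76 39 [13.7 30.4]
-70 42 [14.6 29.5]
-64 66 [28.1 62.5]
-170 0.6466059638751572
-230 0.6439181606754432
-290 0.640841807195075
[0.50117711 0.07576383 0.14994008] [-3.13618088 -0.1748397   0.00324003] 0.010199508273897458 1.6 [ 0.15828888 -0.99959337  0.09192549]
```

```bash
python3 -m jog '12 0 0 -50 0;12 0 0 -90 0;12 0 0 -108 0;12 0 0 -108 0'
python3 - <<'E'
from h import *
for n in ('top','side'):
    I,D=ctrl.read_camera(n); np.savez(n+'1.npz',I=I,D=D)
    u,v=map(int,proj(n,[.53,.1,.05])); 
    if n=='side': cv2.imwrite('pics/s1.png',cv2.resize(I[max(v-90,0):v+60,max(u-100,0):u+100],(800,600),interpolation=cv2.INTER_CUBIC)); print(u,v)
s=ctrl.sense(); print(s['tcp_pos'],s['ft_force'])
E
```

```text
clock: 2.1
tcp_pos: [0.4989, 0.0728, 0.0409]
orientation: [-3.137, -0.169, 0.009]
ft_force: [-0.3, 0.2, -0.0]
opening: 0.01
grasp_force: 0.0
262 214
[0.50122097 0.07279185 0.04381774] [ 0.12221795 -0.41957433  0.97846099]
```

View pics/s1.png

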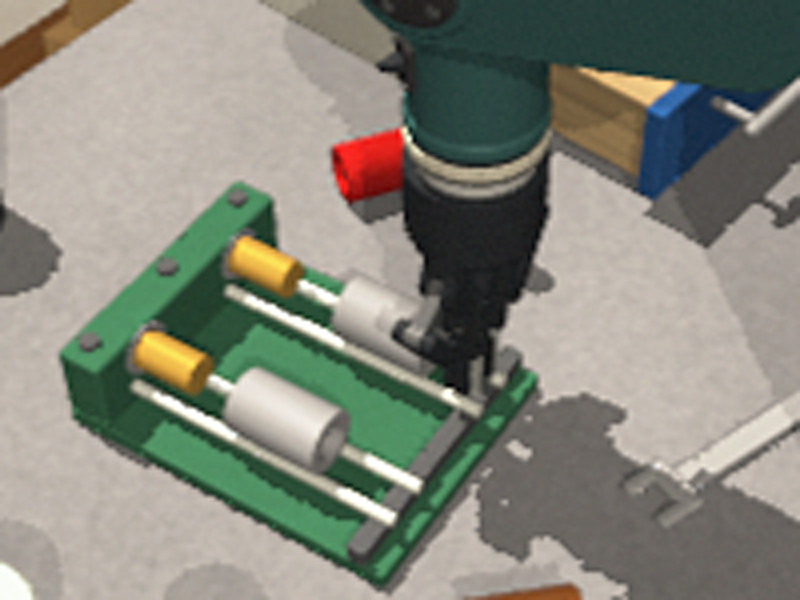

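The fingers stand centred behind the right sleeve, at about (475,370), with the tips above the rails. I push along the lane.

```bash
python3 -m jog '12 8 0.9 0 0;12 14 1.5 0 0;12 18 1.9 0 0;12 22 2.3 0 0;12 26 2.8 0 0;12 30 3.2 0 0;12 34 3.6 0 0;12 38 4 0 0;12 42 4.5 0 0;12 45 4.8 0 0;12 45 4.8 0 0'
python3 -m jog '12 3 0.3 0 0;12 6 0.6 0 0;12 9 1 0 0;12 12 1.3 0 0;12 12 1.3 0 0'
python3 -m jog '12 2 0.2 0 0;12 4 0.4 0 0;12 6 0.6 0 0;12 6 0.6 0 0'
```

```text
clock: 3.58
tcp_pos: [0.5454, 0.0776, 0.0438]
orientation: [3.137, 0.169, -0.003]
ft_force: [-5.5, -1.5, 4.2]
opening: 0.0102
grasp_force: 2.6
clock: 4.2
tcp_pos: [0.5575, 0.0789, 0.0437]
orientation: [3.137, 0.169, -0.002]
ft_force: [-4.7, -0.1, 6.0]
opening: 0.0103
grasp_force: 2.6
clock: 4.7
tcp_pos: [0.5634, 0.0795, 0.0435]
orientation: [-3.137, -0.169, 0.002]
ft_force: [-5.6, -0.4, 3.8]
opening: 0.0101
grasp_force: 2.5
```

```bash
cat > look.py <<'E'
from h import *
import sys
def sleeves(n='side',save=None):
    I,D=ctrl.read_camera(n); P=cloud(n,D); H=cv2.cvtColor(I,cv2.COLOR_BGR2HSV); h,s,v=[H[...,i].astype(int) for i in range(3)]
    c=np.array([579,126.]); a=.1065; ex=np.array([np.cos(a),np.sin(a)]); ey=np.array([-ex[1],ex[0]])
    q=P[...,:2]*1000-c; gx,gy,z=q@ex,q@ey,P[...,2]*1000
    for nm,y0 in (('L',45),('R',-45)):
        y=y0+(2 if n=='side' else -2)
        m=(abs(gy-y)<8)&(z>58)&(z<69)&(gx<92)&(gx>-95)&(s<60)&(v>90)
        o=(abs(gy-y)<14)&(z>46)&(z<60)&(h>10)&(h<28)&(s>150)&(gx>30)
        print(n,nm,'sleeve gx',m.sum(),np.round(np.percentile(gx[m],[1,99]) if m.any() else 0,1),'gymed',np.round(np.median(gy[m]),1) if m.any() else 0,'pin gx',o.sum(),np.round(np.percentile(gx[o],[1,99]) if o.any() else 0,1))
    if save:
        u,v=map(int,proj(n,[.57,.13,.05])); cv2.imwrite('pics/'+save,cv2.resize(I[max(v-75,0):v+75,max(u-100,0):u+100],(800,600),interpolation=cv2.INTER_CUBIC))
E
python3 -c "
from look import *
sleeves('side','s2.png'); sleeves('top')"
```

```text
side L sleeve gx 176 [-48.1  84.2] gymed 47.9 pin gx 161 [41.9 81.7]
side R sleeve gx 51 [-31.4  84.8] gymed -42.8 pin gx 83 [55.3 83. ]
top L sleeve gx 54 [-44.7  11.7] gymed 48.1 pin gx 59 [43.9 80.2]
top R sleeve gx 0 0 gymed 0 pin gx 0 0
```

View pics/s2.png

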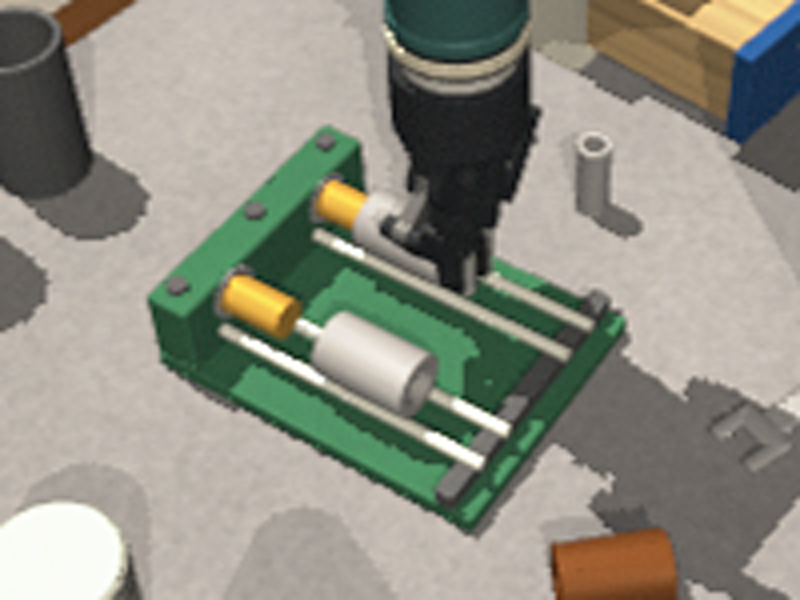

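The right sleeve already covers part of its pin: only a short length of brass is visible at (340,203), against the full pin at (260,303). So the right sleeve is the loose one, and I keep pushing it home.

```bash
python3 -m jog '12 3 0.3 0 0;12 6 0.6 0 0;12 9 1 0 0;12 12 1.3 0 0;12 15 1.6 0 0;12 18 1.9 0 0;12 20 2.1 0 0;12 20 2.1 0 0'
python3 -m jog '12 2 0.2 0 0;12 4 0.4 0 0;12 4 0.4 0 0'
python3 -m jog '12 2 0.2 0 0;12 4 0.4 0 0;12 4 0.4 0 0'
```

```text
clock: 5.8
tcp_pos: [0.5836, 0.0817, 0.0434]
orientation: [-3.137, -0.169, 0.001]
ft_force: [-5.6, -0.8, 3.9]
opening: 0.0103
grasp_force: 2.4
clock: 6.18
tcp_pos: [0.5877, 0.0822, 0.0434]
orientation: [-3.137, -0.169, 0.001]
ft_force: [-5.2, 0.9, 3.7]
opening: 0.0104
grasp_force: 2.4
clock: 6.55
tcp_pos: [0.5918, 0.0826, 0.0433]
orientation: [-3.137, -0.169, 0.0]
ft_force: [-5.1, 1.0, 2.7]
opening: 0.0102
grasp_force: 2.2
```

```bash
python3 -m jog '12 2 0.2 0 0;12 2 0.2 0 0'
python3 -m jog '12 2 0.2 0 0;12 2 0.2 0 0'
python3 -m jog '12 2 0.2 0 0;12 2 0.2 0 0'
```

```text
clock: 6.8
tcp_pos: [0.5938, 0.0828, 0.0433]
orientation: [-3.137, -0.169, 0.0]
ft_force: [-4.8, 1.0, 3.0]
opening: 0.01
grasp_force: 2.1
clock: 7.05
tcp_pos: [0.5959, 0.083, 0.0433]
orientation: [-3.137, -0.169, -0.0]
ft_force: [-4.8, 1.1, 1.9]
opening: 0.0103
grasp_force: 2.0
clock: 7.3
tcp_pos: [0.596, 0.083, 0.0432]
orientation: [-3.137, -0.17, 0.007]
ft_force: [-9.0, 0.6, 6.4]
opening: 0.01
grasp_force: 4.7
```

```bash
python3 -m jog '12 2 0.2 0 0;12 2 0.2 0 0'
python3 -m jog '12 -3 -0.3 0 0;12 -20 -2.1 0 0;12 -40 -4.2 0 0;12 -40 -4.2 30 0;12 -40 -4.2 90 0;12 -40 -4.2 90 0'
python3 -c "
from look import *
sleeves('side'); sleeves('top')"
```

```text
clock: 7.55
tcp_pos: [0.5961, 0.083, 0.0432]
orientation: [3.137, 0.17, -0.015]
ft_force: [-15.1, 0.1, 10.0]
opening: 0.0104
grasp_force: 7.6
clock: 8.3
tcp_pos: [0.5652, 0.0788, 0.1405]
orientation: [3.136, 0.169, 0.027]
ft_force: [1.4, 0.7, -0.2]
opening: 0.0103
grasp_force: 0.0
side L sleeve gx 180 [-48.   84.4] gymed 47.4 pin gx 158 [42.  81.5]
side R sleeve gx 139 [22.8 84.8] gymed -41.8 pin gx 0 0
top L sleeve gx 0 0 gymed 0 pin gx 0 0
top R sleeve gx 0 0 gymed 0 pin gx 0 0
```

The right sleeve is home: no brass shows and its back end reads 22.8, as expected. Next is the left lane.

```bash
python3 -m jog '12 -32 42 0 0;12 -64 84 0 0;12 -64 84 0 0;12 -64 84 0 0;12 -64 84 -50 0;12 -64 84 -70 0;12 -64 84 -70 0'; python3 -c "
from h import *
s=ctrl.sense(); print(s['tcp_pos'],s['ft_force'])"
```

```text
clock: 9.28
tcp_pos: [0.4948, 0.1614, 0.0604]
orientation: [3.136, 0.166, -0.009]
ft_force: [0.3, -0.3, -0.0]
opening: 0.0101
grasp_force: 0.0
[0.49478352 0.16144414 0.06042912] [ 0.32727306 -0.25150777 -0.0465522 ]
```

```bash
python3 -m jog '12 0 1.2 -18 0;12 8 2.1 -18 0;12 16 2.9 -18 0;12 22 3.6 -18 0;12 27 4.1 -18 0;12 32 4.6 -18 0;12 37 5.2 -18 0;12 40 5.5 -18 0;12 40 5.5 -18 0'
python3 -m jog '12 2 0.2 0 0;12 4 0.4 0 0;12 4 0.4 0 0'
python3 -m jog '12 2 0.2 0 0;12 4 0.4 0 0;12 4 0.4 0 0'
```

```text
clock: 10.4
tcp_pos: [0.5352, 0.1685, 0.0461]
orientation: [3.137, 0.169, -0.004]
ft_force: [-4.8, 0.2, 4.3]
opening: 0.0104
grasp_force: 2.6
clock: 10.78
tcp_pos: [0.539, 0.1689, 0.0462]
orientation: [3.137, 0.17, -0.004]
ft_force: [-5.7, -1.4, 4.0]
opening: 0.0102
grasp_force: 2.9
clock: 11.15
tcp_pos: [0.543, 0.1693, 0.0461]
orientation: [3.137, 0.17, -0.004]
ft_force: [-5.9, -1.6, 5.2]
opening: 0.0103
grasp_force: 2.9
```

```bash
python3 -m jog '12 2 0.2 0 0;12 2 0.2 0 0'
python3 -m jog '12 2 0.2 0 0;12 2 0.2 0 0'
python3 -m jog '12 1.5 0.2 0 0;12 1.5 0.2 0 0'
python3 -c "
from look import *
sleeves('side'); sleeves('top')"
```

```text
clock: 11.4
tcp_pos: [0.5449, 0.1695, 0.0461]
orientation: [3.137, 0.17, -0.005]
ft_force: [-5.2, 0.1, 3.8]
opening: 0.0102
grasp_force: 2.9
clock: 11.65
tcp_pos: [0.5466, 0.1697, 0.0461]
orientation: [3.137, 0.17, -0.006]
ft_force: [-6.9, -0.3, 5.1]
opening: 0.0102
grasp_force: 3.4
clock: 11.9
tcp_pos: [0.5466, 0.1697, 0.0461]
orientation: [3.136, 0.17, -0.012]
ft_force: [-11.2, -2.3, 7.9]
opening: 0.0103
grasp_force: 5.5
side L sleeve gx 63 [-38.1  84.8] gymed 48.0 pin gx 116 [49.2 82.1]
side R sleeve gx 0 0 gymed 0 pin gx 0 0
top L sleeve gx 0 0 gymed 0 pin gx 0 0
top R sleeve gx 150 [24.8 82.7] gymed -47.0 pin gx 0 0
```

The left sleeve stops at the nose position I predicted, so it is the tight one. I retreat, verify, and go over the right sleeve.

```bash
python3 -m jog '12 -6 -0.6 0 0;12 -24 -2.5 0 0;12 -24 -2.5 50 0;12 -24 -2.5 90 0;75 30 -40 90 0;75 87 -82 90 0;75 87 -82 80 0;75 87 -82 70 0;75 87 -82 70 0;75 87 -82 70 0'
python3 -c "
from look import *
sleeves('side','s3.png'); sleeves('top')
s=ctrl.sense(); print(s['tcp_pos'],s['ft_force'],s['orientation'],s['opening'])"
```

```text
clock: 13.25
tcp_pos: [0.6356, 0.0891, 0.1156]
orientation: [-3.137, -0.172, 0.0]
ft_force: [0.1, -0.5, 0.3]
opening: 0.0641
grasp_force: 0.0
side L sleeve gx 179 [-16.9  83.6] gymed 47.9 pin gx 115 [49.3 82.4]
side R sleeve gx 128 [23.2 84.4] gymed -41.5 pin gx 0 0
top L sleeve gx 0 0 gymed 0 pin gx 0 0
top R sleeve gx 109 [25.1 65.7] gymed -47.0 pin gx 0 0
[0.63605388 0.08881625 0.11615898] [ 0.45475113 -0.29823063  0.8123767 ] [3.13685745e+00 1.71389849e-01 1.70869275e-03] 0.0640541540491781
```

View pics/s3.png

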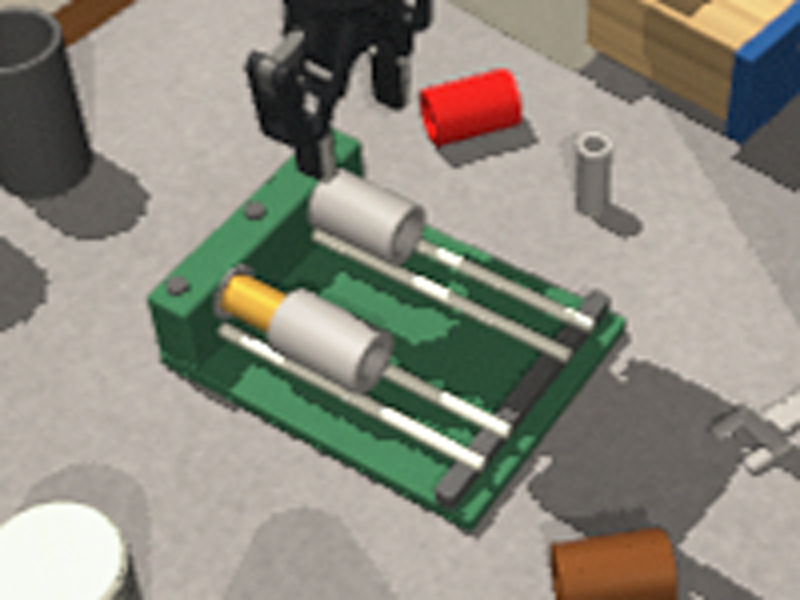

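The picture shows the right sleeve home against the block at (365,218). The left one sits against its nose at (330,338) with the pin visible at (250,300). I descend onto the right sleeve and grip lightly.

```bash
python3 -m jog '75 -1 -1 -40 0;75 -1 -1 -80 0;75 -1 -1 -80 0;75 -1 -1 -80 0' 20
python3 -m jog '55 0 0 0 0;40 0 0 0 0;40 0 0 0 0;40 0 0 0 0;40 0 0 0 0' 20
```

```text
clock: 13.85
tcp_pos: [0.6364, 0.0872, 0.0373]
orientation: [3.137, 0.17, 0.005]
ft_force: [1.0, 0.3, -0.4]
opening: 0.0642
grasp_force: 0.0
clock: 14.48
tcp_pos: [0.6374, 0.0849, 0.0389]
orientation: [3.133, 0.168, 0.008]
ft_force: [-0.3, -5.5, 6.2]
opening: 0.0392
grasp_force: 21.9
```

```bash
python3 -m jog '40 0 -2 1 0;40 0 -2.5 1.5 0;40 0 -2.5 1.5 0'
```

```text
clock: 14.85
tcp_pos: [0.6373, 0.0847, 0.0388]
orientation: [-3.137, -0.169, -0.008]
ft_force: [3.2, 0.0, 5.9]
opening: 0.039
grasp_force: 21.9
```

```bash
python3 -m jog '40 0 0 1 0;38 0 0 1 0;38 -4 -0.4 1 0;38 -9 -1 1 0;38 -14 -1.5 1 0;38 -14 -1.5 1 0' 50
```

```text
clock: 15.6
tcp_pos: [0.6225, 0.0832, 0.039]
orientation: [-3.137, -0.169, -0.005]
ft_force: [4.8, 0.2, 5.2]
opening: 0.0384
grasp_force: 50.3
```

```bash
python3 -m jog '38 -5 -0.5 0.5 0;38 -10 -1.1 0.5 0;38 -15 -1.6 0.5 0;38 -20 -2.1 0.5 0;38 -25 -2.7 0.5 0;38 -31 -3.3 0.5 0;38 -37 -4 0.5 0;38 -43 -4.6 0.5 0;38 -43 -4.6 0.5 0' 50
```

```text
clock: 16.73
tcp_pos: [0.5788, 0.0785, 0.039]
orientation: [-3.137, -0.169, -0.002]
ft_force: [3.2, 0.0, 6.1]
opening: 0.0387
grasp_force: 50.4
```

```bash
python3 -c "
from look import *
sleeves('side'); sleeves('top')"
```

```text
side L sleeve gx 175 [-17.   83.8] gymed 47.9 pin gx 119 [50. 82.]
side R sleeve gx 85 [-36.   83.6] gymed -41.3 pin gx 87 [50.3 82.4]
top L sleeve gx 104 [-15.2  41.7] gymed 45.4 pin gx 74 [47.9 81.1]
top R sleeve gx 0 0 gymed 0 pin gx 0 0
```

```bash
python3 -m jog '38 0 0 20 0;38 0 0 60 0;38 0 0 110 0;38 0 -40 110 -0.05;38 -1 -95 110 -0.1;38 -2 -150 110 -0.155;38 -3 -205 110 -0.155;38 -4 -260 110 -0.155;38 -4 -300 110 -0.155;38 -4 -320 110 -0.155;38 -4 -320 110 -0.155;38 -4 -320 110 -0.155' 50
python3 - <<'E'
from h import *
s=ctrl.sense(); print(s['tcp_pos'],s['ft_force'],s['orientation'],s['opening'])
I,D=ctrl.read_camera('side'); a,_=ctrl.read_camera('top')
u,v=map(int,proj('side',[.57,-.24,.1])); A=I[max(0,v-100):v+100,u-90:u+90]
u,v=map(int,proj('top',[.57,-.24,.1])); B=a[max(0,v-100):v+100,u-80:u+80]
f=lambda x:cv2.resize(x,(400,500),interpolation=cv2.INTER_CUBIC)
cv2.imwrite('pics/s4.png',np.hstack([f(A),f(B)]))
E
```

```text
clock: 18.32
tcp_pos: [0.574, -0.2398, 0.1472]
orientation: [-3.138, 0.072, 0.004]
ft_force: [-0.1, 0.3, -3.1]
opening: 0.0381
grasp_force: 51.4
[ 0.57398402 -0.23975013  0.1472092 ] [-0.1385943   0.34820057 -3.11401375] [-3.13836031  0.07178404  0.0038337 ] 0.03807814257303531
```

View pics/s4.png

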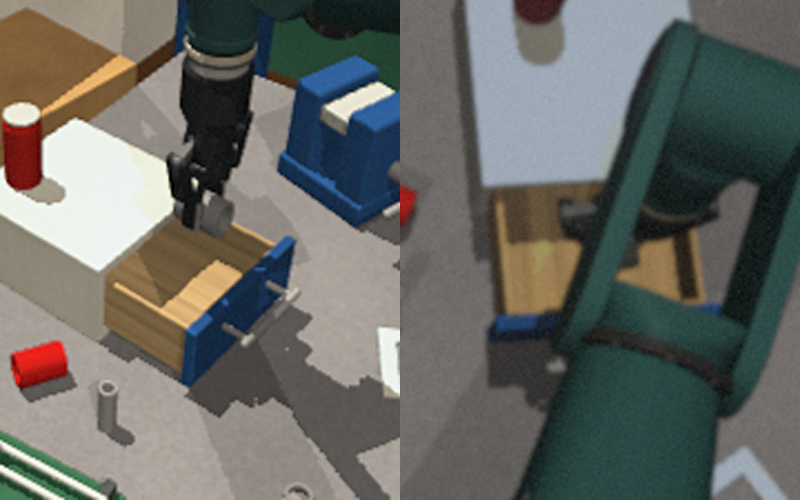

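The left half (side camera) shows the sleeve held over the open drawer at (215,213). The right half (top camera) shows the wrist over the drawer's middle at (620,220). I lower it.

```bash
python3 -m jog '38 0 -1 -30 0;38 0 -1 -60 0;38 0 -1 -85 0;38 0 -1 -98 0;38 0 -1 -103 0;38 0 -1 -106 0;38 0 -1 -106 0' 50
python3 -m jog '38 0 0 -1 0;38 0 0 -2 0;38 0 0 -3 0;38 0 0 -3 0'
```

```text
clock: 19.3
tcp_pos: [0.575, -0.2429, 0.0433]
orientation: [3.14, -0.074, 0.002]
ft_force: [-0.9, 0.9, -3.8]
opening: 0.0384
grasp_force: 51.4
clock: 19.8
tcp_pos: [0.5743, -0.2427, 0.0392]
orientation: [-3.141, 0.074, 0.0]
ft_force: [0.1, -0.8, -3.5]
opening: 0.0385
grasp_force: 51.4
```

```bash
python3 -m jog '38 0 0 -1 0;38 0 0 -2 0;38 0 0 -2 0'
python3 -m jog '38 0 0 -1 0;38 0 0 -1 0'
python3 -m jog '38 0 0 -1 0;38 0 0 -1 0'
```

```text
clock: 20.18
tcp_pos: [0.5743, -0.2426, 0.0372]
orientation: [-3.141, 0.074, 0.0]
ft_force: [-0.5, -0.1, -3.8]
opening: 0.0382
grasp_force: 51.4
clock: 20.42
tcp_pos: [0.5743, -0.2427, 0.0362]
orientation: [-3.141, 0.074, 0.0]
ft_force: [0.0, -0.7, -3.9]
opening: 0.0388
grasp_force: 51.4
clock: 20.68
tcp_pos: [0.5746, -0.2428, 0.0358]
orientation: [3.14, -0.074, 0.001]
ft_force: [-0.8, 0.7, -0.8]
opening: 0.0383
grasp_force: 51.6
```

```bash
python3 -m jog '38 0 0 -0.6 0;38 0 0 -0.6 0'
python3 -m jog '46 0 0 -0.6 0;48 0 0 -0.6 0;52 0 0 -0.6 0;60 0 0 -0.6 0;65 0 0 -0.6 0;65 0 0 -0.6 0' 20
python3 -m jog '65 0 0 30 0;65 0 0 80 0;65 0 0 110 0;20 -80 0 110 0;12 -142 5 110 0;12 -142 5 110 0;12 -142 5 110 0'
python3 - <<'E'
from h import *
s=ctrl.sense(); print(s['tcp_pos'],s['ft_force'],s['opening'])
I,D=ctrl.read_camera('side'); P=cloud('side',D)*1000
u,v=map(int,proj('side',[.55,-.24,.05])); cv2.imwrite('pics/s5.png',cv2.resize(I[max(0,v-75):v+75,u-100:u+100],(800,600),interpolation=cv2.INTER_CUBIC))
H=cv2.cvtColor(I,cv2.COLOR_BGR2HSV); m=(H[...,1]<60)&(P[...,2]>60)&(P[...,2]<72)&(P[...,0]>440)&(P[...,0]<485)&(P[...,1]>-310)&(P[...,1]<-160)
print('handle',m.sum(),np.median(P[m],0))
E
```

```text
clock: 20.92
tcp_pos: [0.5749, -0.2428, 0.0357]
orientation: [3.14, -0.074, 0.002]
ft_force: [-1.3, 1.8, 1.8]
opening: 0.0384
grasp_force: 52.0
clock: 21.68
tcp_pos: [0.5744, -0.2427, 0.034]
orientation: [3.141, -0.074, -0.0]
ft_force: [0.3, 0.3, 0.6]
opening: 0.0552
grasp_force: 0.0
clock: 22.55
tcp_pos: [0.4323, -0.2379, 0.1447]
orientation: [3.14, -0.076, 0.003]
ft_force: [0.7, -0.4, 0.4]
opening: 0.0106
grasp_force: 0.0
[ 0.43227409 -0.23794844  0.14473427] [ 0.70070606 -0.40540316  0.37313344] 0.010643534793788007
handle 164 [ 468.07179368 -230.31564493   65.61897126]
```

View pics/s5.png

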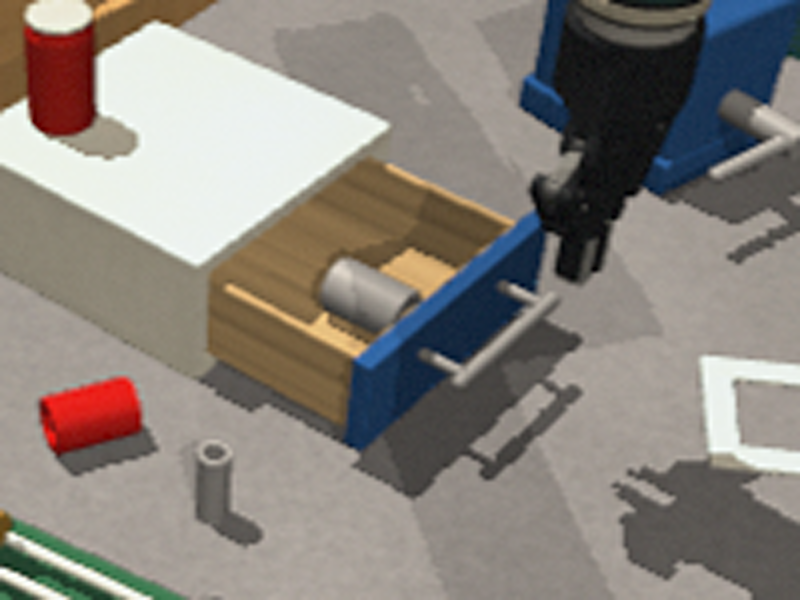

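The sleeve lies on its side in the drawer at (365,292), and the handle bar is clear at (508,338). I lower the shut fingers in front of the handle and push.

```bash
python3 -m jog '8 0 0 -45 0;8 0 0 -88 0;8 0 0 -88 0;8 10 -0.5 -88 0;8 18 -1 -88 0;8 24 -1.3 -88 0;8 30 -1.6 -88 0;8 36 -1.9 -88 0;8 42 -2.2 -88 0;8 48 -2.5 -88 0'
python3 -m jog '8 8 -0.4 0 0;8 16 -0.8 0 0;8 24 -1.2 0 0;8 32 -1.6 0 0;8 40 -2 0 0;8 48 -2.4 0 0;8 56 -2.8 0 0;8 64 -3.2 0 0;8 72 -3.6 0 0;8 79 -4 0 0;8 84 -4.2 0 0;8 84 -4.2 0 0'
```

```text
clock: 23.85
tcp_pos: [0.4807, -0.2402, 0.0561]
orientation: [-3.141, 0.074, 0.0]
ft_force: [-1.7, 0.4, 1.5]
opening: 0.0068
grasp_force: 0.6
clock: 25.35
tcp_pos: [0.565, -0.2447, 0.0562]
orientation: [3.14, -0.074, 0.002]
ft_force: [0.4, 1.1, -0.0]
opening: 0.007
grasp_force: 0.0
```

```bash
python3 -m jog '8 4 -0.2 0 0;8 8 -0.4 0 0;8 12 -0.6 0 0;8 16 -0.8 0 0;8 18 -0.9 0 0;8 18 -0.9 0 0'
python3 -m jog '8 2 -0.1 0 0;8 4 -0.2 0 0;8 4 -0.2 0 0'
python3 - <<'E'
from h import *
I,D=ctrl.read_camera('side'); P=cloud('side',D)*1000
H=cv2.cvtColor(I,cv2.COLOR_BGR2HSV); h,s=H[...,0],H[...,1]
m=(h>100)&(h<125)&(s>120)&(P[...,2]>80)&(P[...,2]<92)&(P[...,1]>-330)&(P[...,1]<-140)&(P[...,0]<700)
print('front top x',m.sum(),np.median(P[m],0))
E
```

```text
clock: 26.1
tcp_pos: [0.5767, -0.2452, 0.0561]
orientation: [-3.139, 0.075, 0.023]
ft_force: [-18.3, 1.6, 9.7]
opening: 0.0067
grasp_force: 8.9
clock: 26.48
tcp_pos: [0.5768, -0.2452, 0.0561]
orientation: [-3.138, 0.076, 0.037]
ft_force: [-28.3, 3.1, 16.6]
opening: 0.0068
grasp_force: 14.2
front top x 174 [ 633.67837001 -195.27705504   86.76474105]
```

```bash
python3 -m jog '8 -10 0.5 0 0;8 -40 2 0 0;8 -80 4 0 0;8 -120 6 40 0;8 -150 6 90 0;8 -150 -50 120 0;8 -150 -100 120 0;8 -150 -100 120 0'
python3 - <<'E'
from h import *
I,D=ctrl.read_camera('side'); P=cloud('side',D)*1000; a,_=ctrl.read_camera('top')
H=cv2.cvtColor(I,cv2.COLOR_BGR2HSV); h,s=H[...,0],H[...,1]
m=(h>100)&(h<125)&(s>120)&(P[...,2]>80)&(P[...,2]<92)&(P[...,1]>-330)&(P[...,1]<-140)&(P[...,0]<700)
print('front top',m.sum(),np.median(P[m],0))
u,v=map(int,proj('side',[.6,-.06,.05])); A=I[max(0,v-110):v+110,u-130:u+130]
u,v=map(int,proj('top',[.6,-.06,.05])); B=a[max(0,v-110):v+110,u-130:u+130]
f=lambda x:cv2.resize(x,(400,338),interpolation=cv2.INTER_CUBIC)
cv2.imwrite('pics/s6.png',np.hstack([f(A),f(B)])); s=ctrl.sense(); print(s['tcp_pos'],s['ft_force'])
E
```

```text
clock: 27.52
tcp_pos: [0.4365, -0.3488, 0.1767]
orientation: [3.138, -0.08, 0.003]
ft_force: [-0.8, -0.1, 0.5]
opening: 0.0065
grasp_force: 0.0
front top 267 [ 631.45597229 -228.45713151   86.57787425]
[ 0.43653695 -0.34557119  0.17577732] [ 0.56750181  0.37284929 -0.07610296]
```

View pics/s6.png

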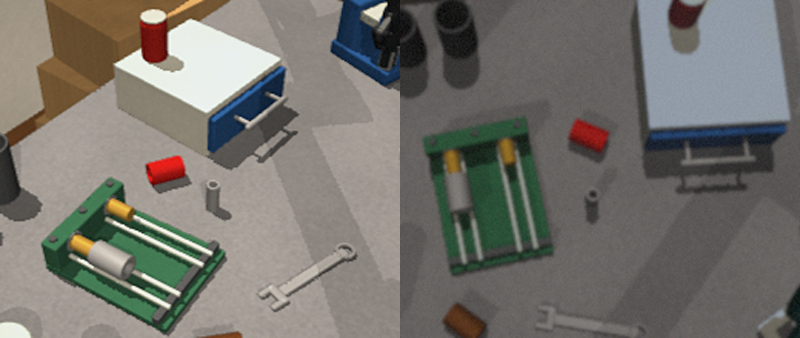

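The drawer front at (245,110) and (715,133) is flush with the cabinet. The tight sleeve rests at its pin's nose at (110,258), and the gudgeon and look-alikes have not moved.

```bash
python3 -c "
from rig import ctrl
print(ctrl.hand_in())"
```

```text
the job is handed in; nothing more can be done
None
```

Handed in: both sleeves were tried, the loose right-lane one now lies on its side in the fully shut drawer, and the tight left-lane one rests on its rails against its pin's nose.

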